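# Hasp over the staple of the long tool case

## Task

The long steel tool case on the garage bench is packed and ready to go out: swing its hasp, which is standing open, over onto the lid so that the staple comes up through the slot and the hasp lies flat. The short case beside it is still in use, so leave its hasp standing as it is.

Things in the scene. Friction and masses are not known exactly. Their poses are not given: they have to be found in the camera images.
- long_case: Longer of two grey steel tool cases, 220 mm deep (its x), 300 long (y), 110 high, fixed on the bench, its flush dark lid shut. Origin: centre of underside; x runs from the near rim, which bears the hasp, across the lid; z up. Hasp hinge axis: parallel to y at x = -75, y = 0, z = 116 mm. Carrying handles stand 20 mm out from both ends
- long_hasp (a joint): Its bare steel hasp, rad: 0 = flat over the staple, 4 mm above the lid; 1.57 = upright; more = leaning off the lid (stop 2.3). Starts 1.45 to 2.0. Stiff: stays where left, 1 to 3 N at the tab moves it. Flat strap 36 mm wide, 4 thick, its mid-plane through the hinge axis; slot 16 wide at 40 to 80 mm from the axis, then a solid tab to push, to 125 mm, with a rolled end 8 thick
- long_staple (a point): Top of the staple of the long case: a 6 mm steel loop fixed to the lid at x = -15, y = 0 of the case, 28 mm long along x, its top at z = 134 mm, so 16 mm proud of the strap when that lies flat in place. Nothing else stands on the lid
- short_tab (a point): Middle of the hasp tab, 103 mm from the hinge axis, of the shorter case. That case is alike in all (depth, height, hasp, staple, materials) but only 180 mm long, and stands to the left or right of the long one. Its hasp stands open too, 1.45 to 2.0 rad and just as stiff, and must be left so

How it is judged:
At the end, for the whole second after the job is handed in: The long case's hasp lies over its staple, within 0.18 rad (10 degrees) of flat; the short case's hasp stands where it was, its tab within 30 mm (value of joint long_hasp below 0.18 rad and distance of short_tab from where it was at the start of the episode below 0.03 m); the robot touches nothing.
It fails at once if the short case's hasp is moved (its tab by more than 30 mm) (distance of short_tab from where it was at the start of the episode above 0.03 m).
It also fails if it takes over 32 s, if anything falls off the work surface, if the arm or the gripper's body presses on something with over 40 N, if the wrist force passes 120 N, or if a joint passes its speed limit or range.

## Robot

A 6-joint arm with a two-finger parallel gripper is mounted at the origin on the work surface. World frame = base frame: x ahead of the robot, y to its left, z up, the work surface at z = 0. Lengths are in m, angles in rad, forces in N, time in s.
With the tool pointing down it reaches from about 0.3 to 0.95 m from the base axis. Payload 3.1 kg.
Tool frame: the origin (TCP) lies midway between the tips of the shut fingers; the grasp point (between the pads) lies 19 mm behind it; z points along the fingers, y is the direction in which the jaws open and shut (so a half turn about z gives the same grasp; the last joint's range is limited). The gripper opens to 85 mm and grips with 20 to 120 N. Pads are 22 mm wide; open, the fingers measure 114 mm over their backs; the gripper's body (76 mm by 85 mm) begins 54 mm behind the grasp point. The pads swing forward as they close: fully open they stand 13 mm farther back than shut.
Start: joints at [-0.07, 0.308, 1.634, -0, 1.2, -0.07], TCP at [0.625, -0, 0.231] pointing down, gripper open.
Joint ranges: [-3.06, 3.06], [-0.79, 1.96], [0.05, 2.63], [-1.19, 4.34], [0.05, 2.64], [-2.94, 2.94]. Speed limits (rad/s): [2.79, 2.79, 3.14, 3.14, 3.14, 3.14].

## Interface

Orientations are given as a rotation vector (axis times angle).
In Python, from rig import manip, eoat, optics, job gives the robot as it stands. The module is installed in compiled form; this text tells all that it offers. Calls block until the motion is done:
- manip.movep(position, orientation): joint-space move of the TCP to a pose.
- manip.line_to(position, rot=None, vel=0.15, threshold=None): straight line of the TCP; rot=None keeps the orientation; vel is the mean speed in m/s. With threshold (N) it stops when the force on the tool has changed by that much, and returns True; else False.
- manip.move_joints(angles): joint-space move.
- eoat.open_jaws() and eoat.close_gripper(): open the fingers fully, or close them until they stop; the grip force is fixed at half the most.
- manip.sleep(seconds).
- manip.ik(position, orientation): joint angles nearest the present ones, or None.
- manip.get_obs(): the state.
- optics.camera(name): name is "scene" or "side" or "wrist"; returns the picture (400x640x3 uint8, red, green, blue); there is no depth.
- optics.get_calibration(name): a dict with "camera_matrix" (3x3 intrinsics, pixels), "dist_coeffs" ([k1, k2, p1, p2, k3] as OpenCV has them; the pictures are not rectified), "extrinsics" (4x4, takes a point from camera to world coordinates). Camera axes: x right, y down, z forward; pixel columns grow to the right and rows downward; lengths in m; the calibration is good to about 2 mm. A picture is of the moment at which its call begins: read the wrist's pose just before it. get_calibration takes no time and is no camera call; for the wrist camera it gives the pose at the moment of the call.
A pose or a line that the arm cannot do raises manip.PlanningError and nothing moves.
- job.sign_off(): hands the job in, once; it reports no verdict.
Trained networks look in the newest picture that a camera, given by its name, has taken for a name from the list of things; names that differ only in an ending like _2 or _b are one class to them, and where a whole thing is asked for, a point or a joint stands for the part that bears it (a point fixed in the world has none). Each returns a list of dicts, best first, with "conf" (0 to 1); they miss things now and then, are a little off and sometimes report something else, mostly with a low value. They report only what shows in the picture. A call takes as long as a camera call.
- optics.trace(camera, name): "mask" (400x640 bool, what is visible of it) and "extent" ([centre column, centre row, width, height] in pixels, round what is visible of it).
- optics.spot_point(camera, name): "position" ([column, row] in pixels: a listed point, or the origin of a listed thing).
The state is a dict: "time": time; "joints": joint angles; "joint_velocities": joint speeds; "tau": joint torques, N m; "position": TCP position; "tool_rot": TCP orientation; "wrist_force": force on the tool from outside, world axes, zero at the start; "torque": the same for the moment, N m; "grip_width": finger opening in m.
Only numpy, scipy, OpenCV 4.12 (cv2) and the standard library are available. Lean on these libraries where they do the work, as an engineer would, in place of code of your own. Each camera call takes 0.05 s, during which the arm holds its last target.

## Working session

There is one attempt and no reset: what is moved stays moved. The work goes in short steps, each a Python script; the robot and the scene stay as the last script left them, time stands still between calls to the robot, and variables do not carry over. Pictures are saved under pics/ and viewed, and the job is handed in when it is done.

```bash
mkdir -p pics; ls; python3 - <<'E'
from rig import manip, eoat, optics, job
import cv2,numpy as np
o=manip.get_obs();print(o['time'],o['position'],o['tool_rot'])
for c in ("scene","side"):
    im=optics.camera(c);cv2.imwrite(f"pics/{c}0.png",im[:,:,::-1])
    k=optics.get_calibration(c);print(c,np.round(k['camera_matrix'],1).tolist(),np.round(k['extrinsics'],3).tolist(),k['dist_coeffs'])
    for n in("long_case","long_staple","short_tab"):
        print(n,[(np.round(d['position'],1).tolist(),round(d['conf'],2)) for d in optics.spot_point(c,n)])
    for n in("long_case","long_hasp"):
        print(n,[(np.round(d['extent'],1).tolist(),round(d['conf'],2)) for d in optics.trace(c,n)])
print(manip.get_obs()['time'])
E
```

```text
pics
0.0 [6.24156604e-01 4.99687890e-05 2.30011725e-01] [-2.22017311 -2.22014737  0.00245065]
scene [[515.2, 0.0, 319.6], [0.0, 515.2, 200.9], [0.0, 0.0, 1.0]] [[-0.608, 0.611, -0.508, 1.181], [0.794, 0.456, -0.401, 0.46], [-0.013, -0.647, -0.762, 1.012], [0.0, 0.0, 0.0, 1.0]] [-0.02995418  0.          0.          0.          0.        ]
long_case [([240.8, 195.0], 0.76)]
long_staple [([231.7, 153.5], 0.92)]
short_tab [([422.3, 194.9], 0.71)]
long_case [([232.6, 166.1, 137.4, 131.8], 0.62)]
long_hasp [([234.1, 122.2, 21.5, 44.0], 0.97)]
side [[434.2, 0.0, 320.7], [0.0, 434.2, 198.5], [0.0, 0.0, 1.0]] [[-0.949, -0.232, 0.215, 0.406], [-0.316, 0.677, -0.664, 0.521], [0.009, -0.698, -0.716, 0.725], [0.0, 0.0, 0.0, 1.0]] [-0.11623078  0.          0.          0.          0.        ]
long_case [([338.4, 164.9], 0.69)]
long_staple [([344.0, 124.6], 0.97)]
short_tab [([311.4, 281.7], 0.98)]
long_case [([342.8, 146.9, 124.4, 148.8], 0.7)]
long_hasp [([377.7, 103.1, 23.0, 51.4], 0.64)]
0.6
```

View pics/scene0.png

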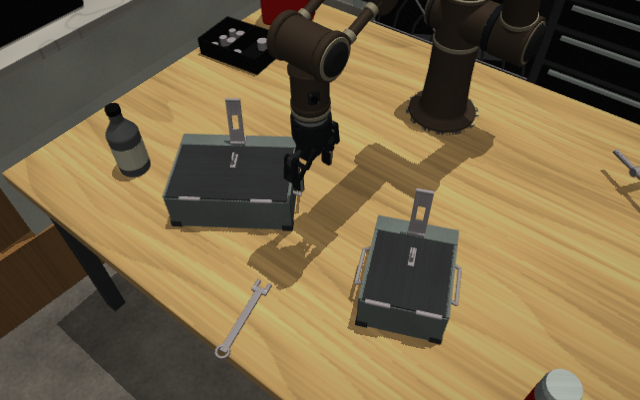

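View pics/side0.png

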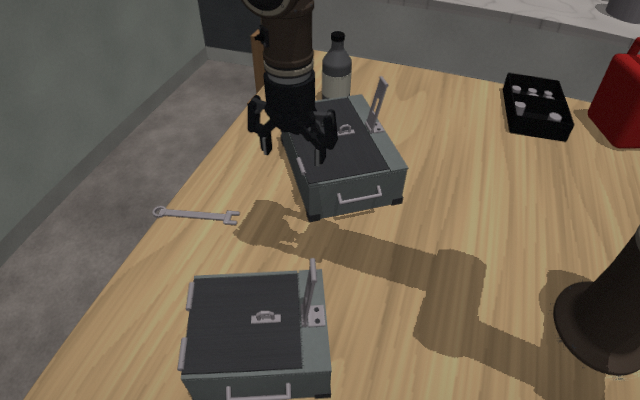

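The scene picture shows the long case (y<0 side) around (235,180), hasp tab at about (234,105) and staple at (233,158). The short case is on the right at (410,280), hasp at (422,195). I'll zoom in for case orientation and hasp angle.

```bash
cat > h.py <<'E'
import numpy as np,cv2
from rig import manip, eoat, optics, job
def ray(c,uv,cal=None):
    k=cal or optics.get_calibration(c)
    p=cv2.undistortPoints(np.array([[uv]],float),np.array(k['camera_matrix']),np.array(k['dist_coeffs']))[0,0]
    T=np.array(k['extrinsics']);d=T[:3,:3]@[p[0],p[1],1];return T[:3,3],d/np.linalg.norm(d)
def onz(c,uv,z):
    o,d=ray(c,uv);return o+d*(z-o[2])/d[2]
def tri(a,b):
    (o1,d1),(o2,d2)=ray(*a),ray(*b)
    t=np.linalg.lstsq(np.c_[d1,-d2],o2-o1,rcond=None)[0]
    p,q=o1+t[0]*d1,o2+t[1]*d2;return (p+q)/2,np.linalg.norm(p-q)
def proj(c,P):
    k=optics.get_calibration(c);T=np.linalg.inv(np.array(k['extrinsics']))
    return cv2.projectPoints(np.atleast_2d(P).astype(float),cv2.Rodrigues(T[:3,:3])[0],T[:3,3],np.array(k['camera_matrix']),np.array(k['dist_coeffs']))[0][:,0]
E
python3 - <<'E'
from h import *
print(tri(("scene",(231.7,153.5)),("side",(344,124.6))))
print('short tab',tri(("scene",(422.3,194.9)),("side",(311.4,281.7))))
for c,uv in(("scene",(231.7,153.5)),("side",(344,124.6))):print(onz(c,uv,.134))
for c,b in(("scene",(155,85,160,150)),("side",(270,65,145,155))):
    im=cv2.imread(f"pics/{c}0.png")[b[1]:b[1]+b[3],b[0]:b[0]+b[2]]
    cv2.imwrite(f"pics/{c}0z.png",cv2.resize(im,None,fx=4 if c=="side" else 4.5,fy=3.8,interpolation=cv2.INTER_CUBIC))
E
```

```text
(array([ 0.60586958, -0.26424028,  0.13680545]), np.float64(9.437366740528331e-06))
short tab (array([0.51809018, 0.20383442, 0.21966235]), np.float64(0.008050311571570323))
[ 0.60402095 -0.26656637  0.134     ]
[ 0.60682616 -0.26798174  0.134     ]
```

```bash
python3 - <<'E'
from h import *
print('t',manip.get_obs()['time'])
E
```

```text
t 0.6
```

View pics/scene0z.png

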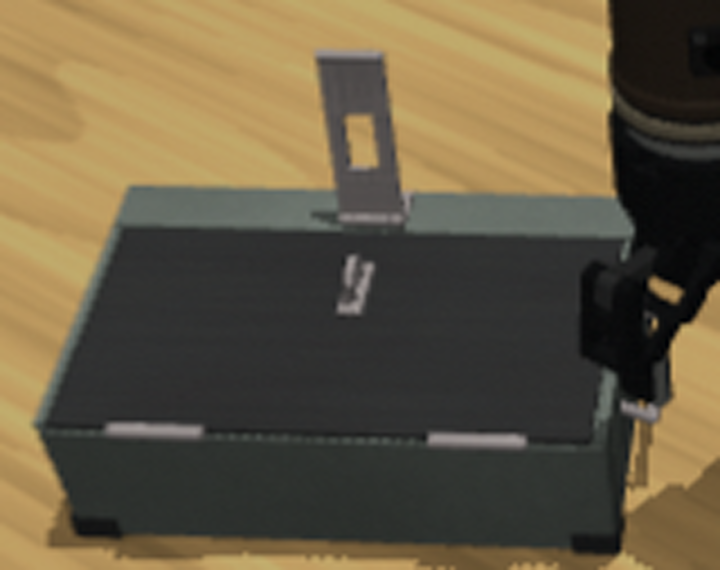

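View pics/side0z.png

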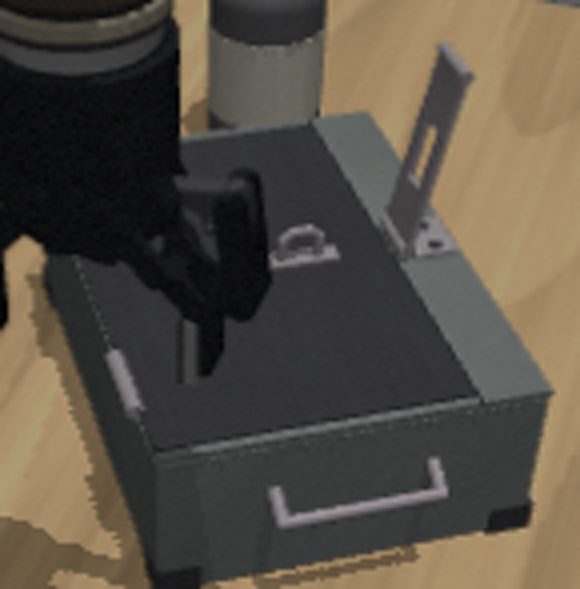

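```bash
cat > fit.py <<'E'
from h import *
from scipy.optimize import least_squares
def w(p,L):
    c,s=np.cos(p[2]),np.sin(p[2]);L=np.atleast_2d(L)
    return np.c_[p[0]+c*L[:,0]-s*L[:,1],p[1]+s*L[:,0]+c*L[:,1],L[:,2]]
def hp(a,r,y):return [-.075+r*np.cos(a),y,.116+r*np.sin(a)]
if __name__=="__main__":
    obs=dict(scene=[(183.9,134.2),(163.9,197.4),(291.7,201.6),(234.3,156.8),(225.7,98.7),(240.3,98.7)],
             side=[(362.5,94.7),(407.5,168.4),(309.5,184.7),(345.3,123.5),(380,76.8),(387.5,84.7)])
    def pts(p):
        n1,n2,f1,f2=[-.11,-.15,.11],[-.11,.15,.11],[.11,-.15,.11],[.11,.15,.11]
        st=[-.015,0,.134];t1,t2=hp(p[3],.125,-.018),hp(p[3],.125,.018)
        return dict(scene=w(p,[n1,f1,f2,st,t1,t2]),side=w(p,[n1,n2,f2,st,t1,t2]))
    def res(p):
        P=pts(p);return np.concatenate([(proj(c,P[c])-obs[c]).ravel() for c in obs])
    s=least_squares(res,[.62,-.26,0,1.6],loss='soft_l1')
    print(s.x,np.round(s.fun.reshape(-1,2),1).tolist())
    p=s.x;print('hinge',w(p,[-.075,0,.116]),'tip',w(p,hp(p[3],.125,0)))
    np.save('pose.npy',p)
E
python3 fit.py
```

```text
[ 0.61474236 -0.25339451  0.60248941  1.74759778] [[-0.2, -0.7], [-1.1, 0.0], [-0.7, -0.3], [-0.7, -2.9], [-0.3, -0.6], [0.1, -0.3], [-1.4, 0.5], [1.5, 1.0], [-0.2, 4.0], [-0.2, 3.0], [0.3, 0.3], [-0.9, 0.7]]
hinge [[ 0.5529478  -0.29589666  0.116     ]] tip [[ 0.53483357 -0.30835558  0.23905141]]
```

```bash
cat > ov.py <<'E'
from fit import *
import sys
def draw(c,src,p,out,b,f=4):
    im=cv2.imread(src);im=cv2.resize(im[b[1]:b[1]+b[3],b[0]:b[0]+b[2]],None,fx=f,fy=f,interpolation=cv2.INTER_CUBIC)
    L=lambda pts,col,cl=True:cv2.polylines(im,[np.int32(np.round((proj(c,w(p,pts))+.5-b[:2])*f))],cl,col,1)
    for z in(.11,0):L([[-.11,-.15,z],[-.11,.15,z],[.11,.15,z],[.11,-.15,z]],(0,255,255))
    L([[-.029,0,.112],[-.029,0,.134],[-.001,0,.134],[-.001,0,.112]],(0,0,255))
    for r0,r1,h in((0,.125,.018),(.04,.08,.008)):
        L([hp(p[3],r0,-h),hp(p[3],r0,h),hp(p[3],r1,h),hp(p[3],r1,-h)],(0,255,0))
    cv2.imwrite(out,im)
if __name__=="__main__":
    p=np.load('pose.npy')
    draw("scene","pics/scene0.png",p,"pics/ovs%s.png"%sys.argv[1],np.array((150,85,160,145)))
    draw("side","pics/side0.png",p,"pics/ovd%s.png"%sys.argv[1],np.array((265,65,150,155)),3.8)
E
python3 ov.py 1
```

```text
(no output)
```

View pics/ovs1.png

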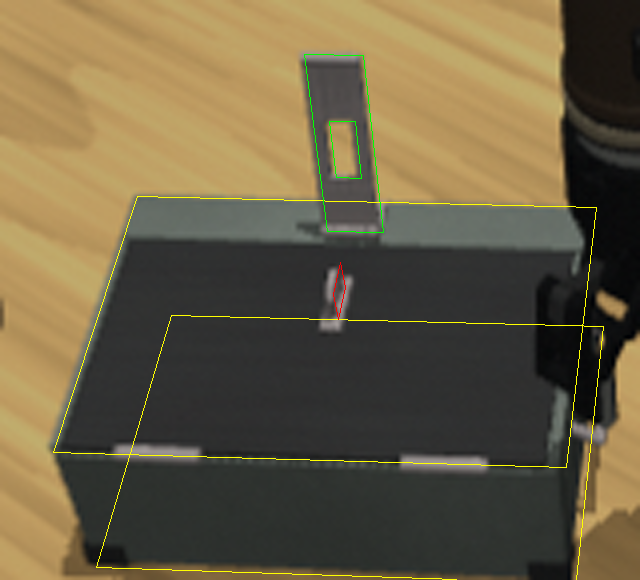

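View pics/ovd1.png

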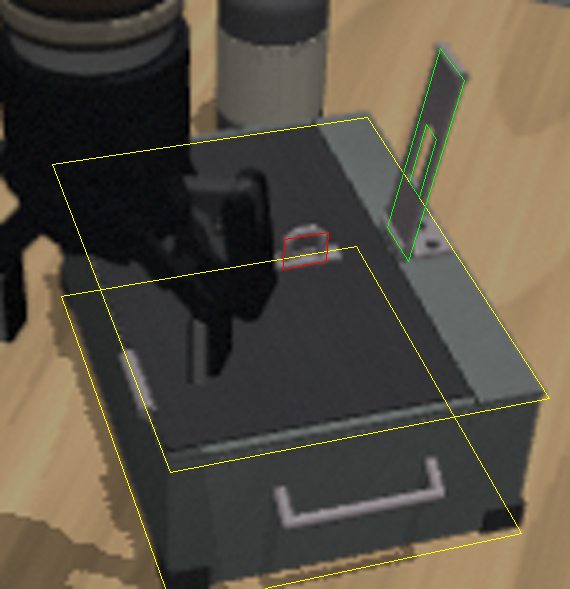

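The model overlay lies within about 1–4 px (a few mm): yaw about 0.6, hasp about 1.75 rad, tip near (0.535,-0.308,0.239). Next I close the jaws and take a wrist view from above to confirm.

```bash
cat > mv.py <<'E'
from fit import *
from scipy.spatial.transform import Rotation as R
def rot(yaw):
    c,s=np.cos(yaw),np.sin(yaw);best=None
    j=np.array(manip.get_obs()['joints'])
    for k in(1,-1):
        M=np.array([[k*c,k*s,0],[k*s,-k*c,0],[0,0,-1]]).T  # cols: tool x, y, z
        M=np.c_[[k*c,k*s,0],[k*s,-k*c,0],[0,0,-1]]
        rv=R.from_matrix(M).as_rotvec()
        yield rv
def st():
    o=manip.get_obs();print('t',round(o['time'],2),np.round(o['position'],4),'F',np.round(o['wrist_force'],1));return o
E
python3 - <<'E'
from mv import *
p=np.load('pose.npy')
eoat.close_gripper()
P=w(p,[-.12,0,.40])[0];j0=np.array(manip.get_obs()['joints'])
c=[(np.abs(np.array(q)-j0).sum(),rv) for rv in rot(p[2]) if (q:=manip.ik(P,rv)) is not None]
print([x[0] for x in c]);rv=min(c,key=lambda x:x[0])[1];np.save('rv.npy',rv)
manip.movep(P,rv);st()
k=optics.get_calibration("wrist");np.save('wk.npy',k,allow_pickle=True)
for c in("wrist","scene","side"):
    cv2.imwrite(f"pics/{c}1.png",optics.camera(c)[:,:,::-1])
    for n in("long_staple","short_tab"):print(c,n,[(np.round(d['position'],1).tolist(),round(d['conf'],2)) for d in optics.spot_point(c,n)])
draw=__import__('ov').draw
draw("wrist","pics/wrist1.png",p,"pics/ovw1.png",np.array((0,0,640,400)),1)
st()
E
```

```text
[np.float64(1.576653017747831), np.float64(3.8998398679259694)]
t 2.78 [ 0.5161 -0.3202  0.3989] F [ 0.5 -0.3  0.8]
wrist long_staple [([327.3, 83.2], 0.67)]
wrist short_tab []
scene long_staple [([231.4, 153.9], 0.61)]
scene short_tab [([424.6, 195.9], 0.85)]
side long_staple [([345.6, 128.1], 0.95)]
side short_tab [([310.4, 279.8], 0.66)]
t 3.23 [ 0.5161 -0.3211  0.3998] F [-0.5  0.3 -0.6]
```

View pics/ovw1.png

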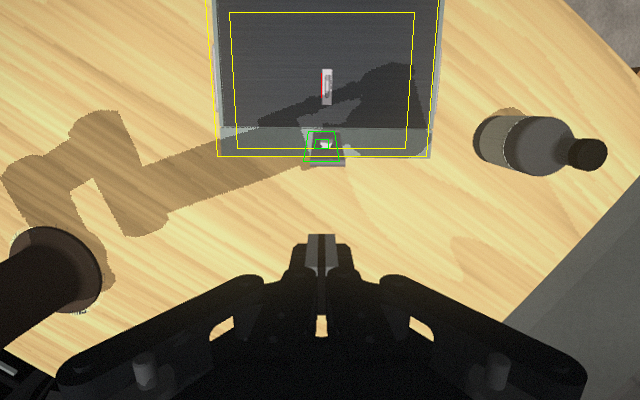

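View pics/side1.png

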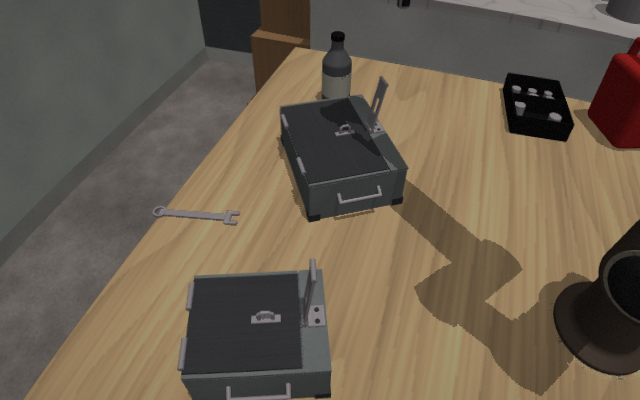

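The wrist view shows the staple at (327,85), hasp tab around (325,150), both about 4 px right of the model (4–5 mm towards -y); otherwise it agrees. I'll shift 4 mm and sweep along the arc.

```bash
python3 - <<'E'
from mv import *
p=np.load('pose.npy');rv=np.load('rv.npy');yo=-.004;e=.011
def T(a,r=.108,th=.002):
    return w(p,[-.075+r*np.cos(a)-th*np.sin(a)-e,yo,.116+r*np.sin(a)+th*np.cos(a)])[0]
a0=T(1.95);b=w(p,[-.165,yo,a0[2]])[0]
manip.line_to(w(p,[-.165,yo,.36])[0],rv)
print(manip.line_to(b,rv,threshold=15));st()
for a in np.arange(1.95,.84,-.15):
    h=manip.line_to(T(a),rv,vel=.12,threshold=25);o=st()
    if h: print('HIT',a);break
for c in("scene","side"):cv2.imwrite(f"pics/{c}2.png",optics.camera(c)[:,:,::-1])
a=cv2.imread("pics/scene2.png")[60:300,130:530];b=cv2.imread("pics/side2.png")[50:290,200:600]
cv2.imwrite("pics/both2.png",cv2.resize(np.vstack([a,b]),None,fx=1.25,fy=1.25))
E
```

```text
False
t 4.9 [ 0.4819 -0.3508  0.2169] F [ 0.2 -0.6  0. ]
t 5.36 [ 0.5121 -0.329   0.216 ] F [0.1 0.3 0.2]
t 5.64 [ 0.5246 -0.3206  0.2211] F [-0.4 -0.  -0.4]
t 5.92 [ 0.5377 -0.3113  0.2236] F [ 0.4  0.8 -0.4]
t 6.21 [ 0.551  -0.302   0.2237] F [ 0.2  0.3 -0. ]
t 6.49 [ 0.5643 -0.2928  0.2216] F [ 0.5 -0.8  0. ]
t 6.78 [ 0.5771 -0.2839  0.2171] F [-0.2 -0.7 -0. ]
t 7.06 [ 0.5892 -0.2754  0.2101] F [-0.   0.2  0.6]
t 7.34 [ 0.6003 -0.2675  0.2009] F [-0.1 -0.1 -0.5]
```

View pics/both2.png

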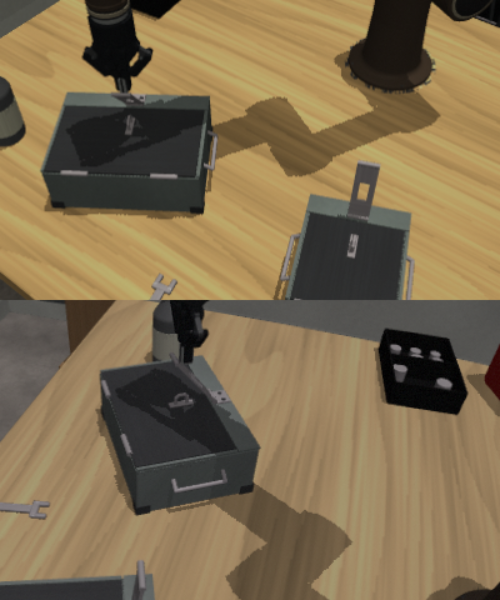

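The strap is following: seen nearly edge-on at (128,97) in the upper half, and leaning over the lid in the lower half. I'll continue down to flat.

```bash
python3 - <<'E'
from mv import *
p=np.load('pose.npy');rv=np.load('rv.npy');yo=-.004;e=.011
def T(a,r=.108,th=.002):
    return w(p,[-.075+r*np.cos(a)-th*np.sin(a)-e,yo,.116+r*np.sin(a)+th*np.cos(a)])[0]
for a in (.75,.6,.45,.3,.15,0.05):
    h=manip.line_to(T(a),rv,vel=.1,threshold=20);o=st()
    if h: print('HIT',a);break
h=manip.line_to(T(0)-[0,0,.004],rv,vel=.03,threshold=12);print(h);st()
for c in("scene","side"):cv2.imwrite(f"pics/{c}3.png",optics.camera(c)[:,:,::-1])
q=np.array(manip.get_obs()['position']);manip.line_to(q+[0,0,.02],rv)
manip.line_to(q+[0,0,.13],rv)
manip.line_to(w(p,[-.16,0,.36])[0],rv)
st()
for c in("wrist","scene","side"):cv2.imwrite(f"pics/{c}4.png",optics.camera(c)[:,:,::-1])
p[3]=0
from ov import draw
draw("scene","pics/scene4.png",p,"pics/ovs4.png",np.array((150,85,160,145)))
draw("side","pics/side4.png",p,"pics/ovd4.png",np.array((265,65,150,155)),3.8)
for c in("scene","side"):print(c,[(np.round(d['position'],1).tolist(),round(d['conf'],2)) for d in optics.spot_point(c,"short_tab")])
st()
E
```

```text
t 7.75 [ 0.6101 -0.2607  0.1901] F [ 0.5  0.1 -0.1]
t 8.06 [ 0.6185 -0.2548  0.1774] F [-0.7 -0.7 -0.6]
t 8.37 [ 0.6251 -0.2502  0.1635] F [ 0.4  0.3 -0.6]
t 8.68 [ 0.6301 -0.2467  0.1484] F [ 0.4 -0.1  0.7]
t 8.98 [ 0.6331 -0.2445  0.1327] F [-0.3 -0.3  0.5]
t 9.24 [ 0.6343 -0.244   0.1223] F [-0.1 -0.   0.2]
True
t 9.54 [ 0.6359 -0.2447  0.1181] F [-0.8  0.9  5.9]
t 12.39 [ 0.4832 -0.3434  0.3591] F [ 0.1  0.8 -0.5]
scene [([425.1, 199.2], 0.73)]
side [([313.6, 282.9], 0.8)]
t 12.64 [ 0.4832 -0.3437  0.3596] F [-0.7 -0.8  0.1]
```

View pics/ovs4.png

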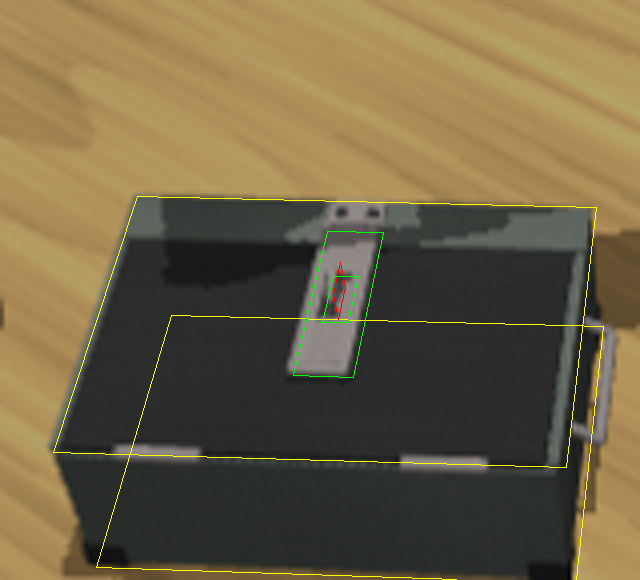

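View pics/ovd4.png

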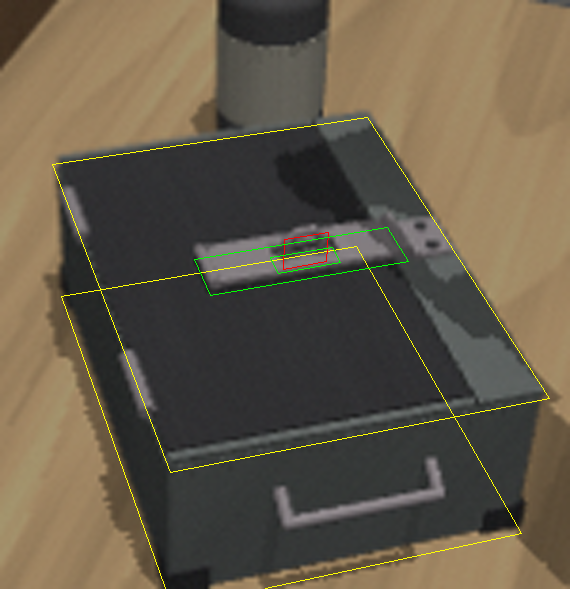

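View pics/wrist4.png

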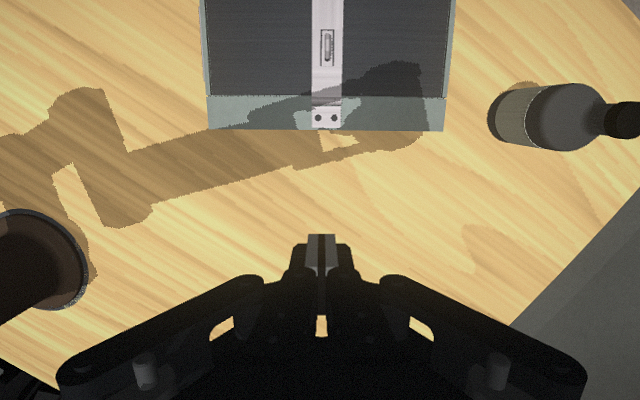

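View pics/side4.png

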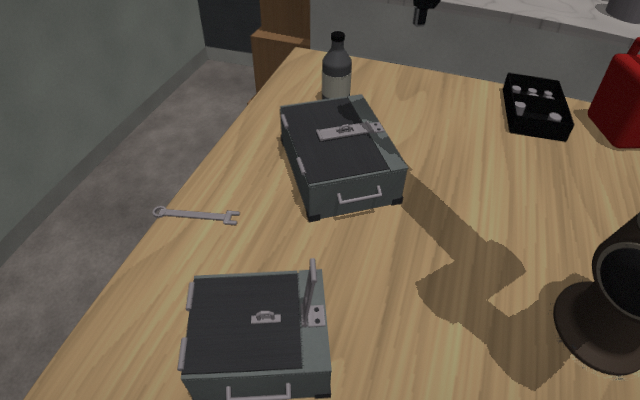

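The strap lies flat in all three views, with the staple up through the slot at (327,47) in the wrist picture and (345,128) in the side picture. The press stopped with the tip at z = 0.118, which is the height of a flat strap's top. The short hasp still stands as before at (312,285) in the side picture, and the arm is clear.

```bash
python3 - <<'E'
from rig import job
job.sign_off()
E
```

```text
the job is handed in; nothing more can be done
```

The long case's hasp is swung over and lies flat on the lid, with the staple up through its slot. I did it with the closed fingers, pushing the tab from behind along its arc. I then pressed lightly, backed off to clear air and handed the job in at about 12.6 s of the 32 s; no verdict came back.

**Last checks:**
- **Hasp flat:** the press stopped on contact at z = 0.118 m, which is the height of a flat strap's top. All three camera views show the strap flat with the staple through the slot.
- **Short case:** its hasp stands as it did, with the detected tab only 2–5 px from its first position, about the networks' own scatter.
- **Clearance:** the arm ended about 0.24 m above the bench-top contact height with the wrist force near zero.

**What disagreed:** my fitted pose of the long case was off by 3–4 px in places. The wrist view showed it about 4 mm too far towards +y, so I shifted the path by that much. The remaining misfit was still visible in the final overlays, but the tab is wide enough that it did not matter.

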